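# Lift the dark roll with the serving tongs

### The arm

A 7-joint arm with a two-finger parallel gripper is mounted at the origin on a cart in front of the work surface, level with it; the furniture and walls round the work are solid. World frame = base frame: x ahead of the robot, y to its left, z up, the work surface at z = 0. Lengths are in mm, angles in rad, forces in N, time in s.
With the tool pointing down it reaches from about 400 to 875 mm from the base axis. Payload 4.4 kg.
Tool frame: the origin (TCP) lies midway between the tips of the shut fingers; the grasp point (between the pads) lies 19 mm behind it; y points along the fingers, z is the direction in which the jaws open and shut, and the axes are right-handed (so a half turn about y gives the same grasp; the last joint's range is limited). The gripper opens to 85 mm and grips with 20 to 120 N. Pads are 22 mm wide; open, the fingers measure 114 mm over their backs; the gripper's body (76 mm by 85 mm) begins 54 mm behind the grasp point. The pads swing forward as they close: fully open they stand 13 mm farther back than shut.
Start: joints at [1.126, 0.628, 0.038, 1.517, -0.027, 0.996, -0.02], TCP at [240.402, -603.924, 231.313] pointing down, gripper open.
Joint ranges: [-3.06, 3.06], [-0.37, 2.12], [-1.25, 1.32], [0.18, 2.47], [-1.1, 4.24], [0.23, 1.98], [-2.94, 2.94]. Speed limits (rad/s): [2.57, 2.57, 3.14, 3.14, 3.14, 3.14, 3.14].

### API

Orientations are given as [roll, pitch, yaw] about the fixed x, y, z axes, in that order (R = Rz(yaw) Ry(pitch) Rx(roll)).
In Python, from cell import ctrl gives the robot as it stands.
- The arm moves only by the shell command python3 -m inch 'ROWS'. ROWS is JSON, a list of rows, each a list of 3 entries, a list of its own where there are three numbers: the shift along the tool's x, y, z in mm, then the turn, a rotation vector about the tool's x, y, z in rad, then the opening, from 0 (shut) to 1 (fully open). A call has 1 to 8 rows; each row shifts and turns the pose as measured when the row begins, along the tool's axes as they then stand; what a row does not reach is not made up. A row lasts 1/12 s, in which the tool goes at most 41.7 mm and 7.16 degrees, less where a joint would pass 70% of its speed; a pose out of reach is approached as far as the arm can. A call is refused whole if a number of a shift passes 41.7 or a number of a turn 0.125, either way. A call with a gripper value outside its range is refused whole. The fingers move at their own pace and stop on an object; the grip force is fixed at half the most. Time passes only in rows, so rows that do not move let the fingers close. It gives the time, the measured TCP pose, the force and the opening at its end, in the units of the state.
- ctrl.read_state(): the state, without advancing time (a new reading comes with each control period).
- ctrl.get_image(name): name is "scene" or "top"; returns a dict with "frame" (420x560x3 uint8, red, green, blue), "fx", "fy", "cx", "cy" (pixels), "rvec" (rotation vector, rad) and "tvec" (3), from world to camera coordinates, as OpenCV has them. Camera axes: x right, y down, z forward; pixel columns grow to the right and rows downward; lengths in mm; the calibration is good to about 2 mm. A picture is of the moment at which its call begins. There is no depth.
- ctrl.finish_job(): hands the job in, once; it reports no verdict.
The state is a dict: "clock": time; "qpos": joint angles; "qd": joint speeds; "tau": joint torques, N m; "eef_pos": TCP position; "tool_rot": TCP orientation; "force": force on the tool from outside, world axes, zero at the start; "torque": the same for the moment, N m; "width": finger opening in mm.
Only numpy, scipy, OpenCV 4.12 (cv2) and the standard library are available. Lean on these libraries where they do the work, as an engineer would, in place of code of your own. Each camera call takes 0.05 s, during which the arm holds its last target. There are 200 camera calls.

### The job

Take the small spring tongs out of their blue caddy, close their jaws across the dark brown bread roll on the cooling rack, and lift it at least 10 cm clear of the rack. The program finishes while still holding the roll still in the closed, upright tongs in the air; touch the rolls only with the tongs, and leave the pale roll, the salt shaker, the timer and the little pumpkin where they are.

Things in the scene. Friction and masses are not known exactly. Their poses are not given: they have to be found in the camera images.
- tongs_grip (a point): Where to grip the tongs from above: midway between their two red rounded grip pads, 101 mm above the jaw tips, 48 mm below the top. Axes: z up along the tongs to the hinge end, y the line along which the arms (and so the fingers) close, x across the flat arms. Pads are 24 mm wide along x; over them the tongs measure 52 mm along y open, 44 mm with the jaws 42 mm apart, 35 mm shut.
- tongs_jaws (a point): Middle of the gap between the two red jaws, 14 mm above the jaw tips and 87 mm below tongs_grip; axes as tongs_grip. Each jaw is a plate 26 mm wide (x), 30 mm high and 4 mm thick, with a small inward lip at its tip. Open, the jaws are about 67 mm apart (76 mm over their outsides, 70 mm at the tips).
- tongs_left (a joint): Closing angle of the tongs' +y arm (rad); the other arm mirrors it. 0 sprung fully open, about 0.1 jaws parallel and 42 mm apart, 0.21 shut; 0.1 rad takes 8 mm off the width over the grip pads. Each pad needs 2.5 N to start closing, 4 N at 0.1 rad, 5 N shut.
- tongs: Small steel spring tongs, 149 mm long, 90 g, standing jaws down; origin midway between the open jaw tips, axes as tongs_grip. The spring presses the pads against the fingers, so fingers that open to at most 50 mm keep hold of the tongs while the jaws open. About 1/3 of the grip above the spring force arrives at the jaws: 20 to 30 N of grip suits.
- caddy: Blue ceramic open-topped box that holds the tongs upright, fixed to the worktop; 44 mm (x) by 100 mm (y) outside, 72 mm high, walls and floor 4 mm. Origin at the centre of its underside, z up. The tongs stand on its floor, their y along the caddy's y, and rise 81 mm above its rim.
- rack: Round black wire rack, 198 mm across, 8 mm high, fixed to the worktop; origin at the centre of its underside. Both rolls lie on it. Caddy and rack stand one to the left and one to the right, either way round. A wall cabinet hangs over the back of the worktop: its front is at x = 0.576, y below 0.22, from 0.46 m up, with knobs to about x = 0.54; keep the arm drawn in when it crosses.
- dark_roll_mid (a point): Centre of the dark brown bread roll, the one to lift: spindle-shaped, 74 mm long along its x, 42 mm wide (y) and 42 mm high (z) in the middle, tapering to rounded ends, with a flat foot; 21 mm above its underside. 40 to 85 g. The jaws close across it along its y.
- dark_roll: The dark roll; origin at the centre of its underside, axes as dark_roll_mid.
- pale_roll_mid (a point): Centre of the pale golden roll, same shape and size as the dark one, beside it on the rack about 96 mm away; to be left alone.
- pale_roll: The pale roll; origin at the centre of its underside.
- salt_shaker_mid (a point): Centre of the glass salt shaker with grey top, 44 mm across and 90 mm high; a bystander at the back.
- timer_mid (a point): Centre of the red and white kitchen timer, 63 mm across, 54 mm high; a bystander on the right.
- pumpkin_mid (a point): Centre of the small ceramic pumpkin, 62 mm across, 59 mm high with its stem; a bystander at the back.
There are look-alikes about, which are no part of the job. Leave any pink look-alike of the rack alone. Several things look just like the tongs: the one meant starts farthest from the robot's base.

How it is judged (in metres and radians):
On the way, in this order (a step that is already met when the one before it is completed fails the run):
1. the tongs are held by the fingers, drawn fully out of the caddy (height (world z) of tongs_jaws above 0.088 m and contact force between the fingers and tongs above 0.5 N and contact force between tongs and caddy below 0.05 N), for 0.1 s.
2. the dark roll is gripped between the jaws and has left the rack (contact force between tongs and dark_roll above 1.5 N and value of joint tongs_left above 0.05 rad and contact force between dark_roll and rack below 0.05 N and height (world z) of dark_roll_mid above 0.045 m), for 0.2 s.
At the end, for the whole second after the job is handed in: Dark roll still (<40 mm/s), centre over 115 mm up and within 35 mm of tongs_jaws, squeezed over 1.5 N by tongs closed past 0.05 rad; fingers hold the tongs (>2 N) within 0.45 rad of upright; hand and arm off the roll; pale roll, shaker, timer, pumpkin within 20 mm of their starts (height (world z) of dark_roll_mid above 0.115 m and distance between dark_roll_mid and tongs_jaws below 0.035 m and contact force between tongs and dark_roll above 1.5 N and contact force between the fingers and tongs above 2 N and value of joint tongs_left above 0.05 rad and angle between tongs_grip's own z axis and vertical below 0.45 rad and contact force between each of the arm, the fingers and dark_roll below 0.1 N and linear speed of dark_roll below 0.04 m/s and distance of each of pale_roll_mid, salt_shaker_mid, timer_mid, pumpkin_mid from where it was at the start of the episode below 0.02 m); the arm keeps its last pose, push and grip.
It fails at once if a roll is touched by the hand or arm instead of the tongs (contact force between any of the fingers, the arm and dark_roll above 1 N or contact force between any of the fingers, the arm and pale_roll above 1 N).
It fails at once if a bystander is pushed away (distance of any of pale_roll_mid, salt_shaker_mid, timer_mid, pumpkin_mid from where it was at the start of the episode above 0.03 m).
It also fails if it takes over 48 s, if anything falls off the work surface, if the arm or the gripper's body presses on something with over 40 N, if the wrist force passes 120 N, or if a joint passes its speed limit or range.

## Working session

There is one attempt and no reset: what is moved stays moved. The work goes in short steps, Python scripts to look and compute and a shell command to move; the robot and the scene stay as the last step left them, time stands still between calls to the robot, and variables do not carry over. Pictures are saved under pics/ and viewed, on a budget of 10 in all, crops included, one or two more only if the job needs it, and the job is handed in when it is done.

```bash
mkdir -p pics; ls; cat > h.py <<'E'
import numpy as np, cv2
from cell import ctrl
def cap(n,f):
    d=ctrl.get_image(n); cv2.imwrite(f,cv2.cvtColor(d["frame"],cv2.COLOR_RGB2BGR))
    np.savez(f[:-4]+'.npz',**{k:np.array(d[k]) for k in d}); return d
def load(f): return np.load(f[:-4]+'.npz')
def ray(d,u,v):
    R=cv2.Rodrigues(np.array(d["rvec"],float))[0]; t=np.array(d["tvec"],float).ravel()
    return -R.T@t, R.T@np.array([(u-d["cx"])/d["fx"],(v-d["cy"])/d["fy"],1])
def at(d,u,v,z):
    c,r=ray(d,u,v); return np.round(c+r*(z-c[2])/r[2],1)
def proj(d,p):
    return cv2.projectPoints(np.array(p,float).reshape(-1,3),np.array(d["rvec"],float),np.array(d["tvec"],float),np.array([[d["fx"],0,d["cx"]],[0,d["fy"],d["cy"]],[0,0,1]],float),None)[0].reshape(-1,2)
def tri(d1,p1,d2,p2):
    c1,r1=ray(d1,*p1);c2,r2=ray(d2,*p2)
    s=np.linalg.lstsq(np.c_[r1,-r2],c2-c1,rcond=None)[0]
    a,b=c1+r1*s[0],c2+r2*s[1]; return np.round((a+b)/2,1),round(np.linalg.norm(a-b),1)
def crop(f,x0,y0,x1,y1,k,out):
    im=cv2.imread(f)[y0:y1,x0:x1]; cv2.imwrite(out,cv2.resize(im,None,fx=k,fy=k,interpolation=cv2.INTER_CUBIC))
E
python3 - <<'E'
from h import *
for n in("scene","top"): cap(n,f"pics/{n}0.png")
for n in("scene","top"):
    d=load(f"pics/{n}0.png"); print(n,ray(d,280,210),d["fx"])
print(ctrl.read_state())
E
```

```text
pics
scene (array([ -276.09963841, -1567.98518346,   834.14837118]), array([ 0.39985998,  0.82680368, -0.39574543])) 536.4084389302545
top (array([ 340.17103547,  -50.74770711, 1435.91346324]), array([ 0.09019272, -0.03641929, -0.99535137])) 408.6614982843605
{'clock': 0.1, 'qpos': array([ 1.12622144,  0.62923529,  0.03845753,  1.51822876, -0.02699109,
        0.9962962 , -0.02000415]), 'qd': array([-4.73875340e-05, -2.05821571e-03, -1.80188258e-04, -1.65506992e-03,
        2.00357371e-03, -5.33048708e-04, -2.43975882e-03]), 'tau': array([ 2.43336734e-03, -5.64528394e+01,  1.23013627e+00, -1.93971008e+01,
        1.12417483e-02,  5.37563188e-03,  2.30476434e-05]), 'eef_pos': array([ 240.18087189, -603.42180299,  230.50571391]), 'tool_rot': array([-1.57244537e+00, -2.96117700e-05, -2.76282649e+00]), 'force': array([0.68175485, 0.10877121, 0.58373461]), 'torque': array([-0.00818481,  0.00667938, -0.04715845]), 'width': 85.52831822451796}
```

View pics/scene0.png

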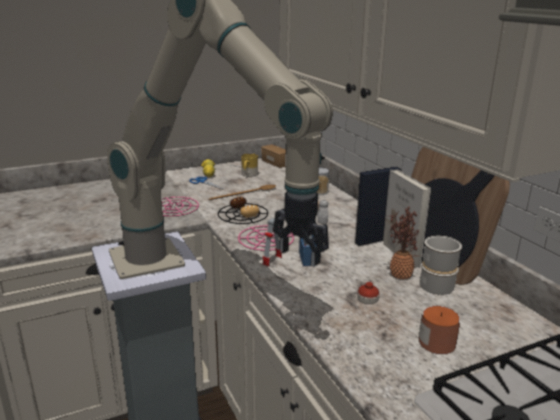

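View pics/top0.png

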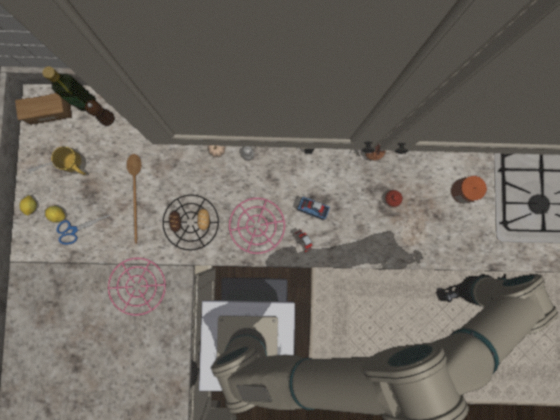

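The top view has the black rack at (190,222), the dark roll at (175,221), the pale roll at (204,218), the blue caddy at (311,207) and the timer at (394,199). There are two tongs candidates: one in the caddy at (315,207), and one standing at about (303,240). The caddy one is farther from the base (about (250,345)), so it fits. I'll confirm this in a crop.

```bash
python3 - <<'E'
from h import *
crop("pics/top0.png",150,140,350,270,4,"pics/c1.png")
E
```

```text
(no output)
```

View pics/c1.png

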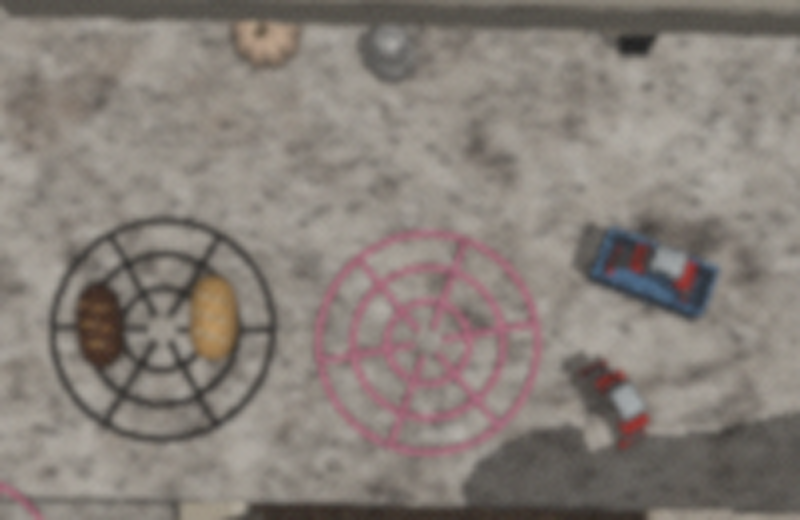

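The crop confirms it. The caddy tongs (hinge at crop (668,263)) stand in the blue box. The look-alike at crop (625,400) stands on the worktop nearer the base. The dark roll is at crop (100,324), with its long axis up the image.

```bash
python3 - <<'E'
from h import *
d=load("pics/top0.png"); g=lambda u,v:(150+(u+.5)/4-.5,140+(v+.5)/4-.5)
P=[at(d,*g(*p),72)[:2] for p in [(609,228),(719,266),(695,319),(590,273)]]
print("caddy",P,np.mean(P,0)); e=[np.linalg.norm(P[i]-P[(i+1)%4]) for i in range(4)]; print(e)
for i,j in((0,1),(3,2)): 
    v=P[j]-P[i]; print(np.arctan2(v[1],v[0]))
print("hinge",at(d,*g(668,263),151))
# pads at z~4+101
print("pads",[at(d,*g(*p),105) for p in[(632,259),(686,280)]])
im=cv2.imread("pics/top0.png"); hsv=cv2.cvtColor(im,cv2.COLOR_BGR2HSV)
for nm,x0,x1 in(("dark",166,183),("pale",195,213)):
    s=im[205:235,x0:x1].astype(int); 
    m=((s[...,2]-s[...,0])>25).astype(np.uint8)
    y,x=np.nonzero(m); r=cv2.minAreaRect(np.c_[x+x0,y+205].astype(np.float32)); print(nm,m.sum(),r)
    M=cv2.moments(m,True); print(at(d,x.mean()+x0,y.mean()+205,29), "axis",.5*np.arctan2(2*M['mu11'],M['mu20']-M['mu02']))
print("rack",at(d,*g(163,327),8), "Rdir",at(d,175,205,29)-at(d,175,235,29))
import json;print(cv2.Rodrigues(np.array(d["rvec"]))[0])
E
```

```text
caddy [array([ 510.7, -173.5]), array([ 480.7, -266.7]), array([ 435.5, -246.9]), array([ 472.2, -158. ])] [ 474.775 -211.275]
[np.float64(97.90934582561563), np.float64(49.3465297665398), np.float64(96.17744018219658), np.float64(41.50301193889427)]
-1.8822113319213907
-1.9623082452597518
hinge [ 474.  -213.6  151. ]
pads [array([ 481.4, -189.8,  105. ]), array([ 465.1, -234.4,  105. ])]
dark 131 ((174.5, 221.5), (9.0, 17.0), 0.0)
[420.7 260.   29. ] axis 1.4545816273226135
pale 233 ((203.0, 219.0), (20.0, 12.0), 90.0)
[430.1 162.2  29. ] axis 1.5568387563440138
rack [422.7 208.5   8. ] Rdir [103.    4.2   0. ]
[[ 0.0205351  -0.99945828  0.02571891]
 [-0.99617641 -0.02263902 -0.08438031]
 [ 0.08491685 -0.02388782 -0.99610165]]
```

```bash
python3 -m inch '[[[-15,0,-11],[0,0,0],1],[[-30,0,-23],[0,0,0],1],[[-30,0,-23],[0,0,0],1],[[-30,0,-23],[0,0,0],1],[[-30,0,-23],[0,0,0],1],[[-30,0,-23],[0,0,0],1],[[-30,0,-23],[0,0,0],1],[[-30,0,-23],[0,0,0],1]]'
```

```text
clock: 0.77
eef_pos: [381.8, -360.1, 225.0]
tool_rot: [-1.574, -0.009, -2.783]
force: [1.0, -0.9, -0.1]
width: 85.7
```

```bash
python3 -m inch '[[[-30,0,-23],[0,0,0],1],[[-30,0,-23],[0,0,0],1],[[-20,0,-15],[0,0,0],1],[[0,0,0],[0,-0.06,0],1],[[0,0,0],[0,-0.12,0],1],[[0,0,0],[0,-0.12,0],1],[[0,0,0],[0,-0.12,0],1],[[0,0,0],[0,-0.12,0],1]]'; python3 -c "
from cell import ctrl; print(ctrl.read_state()['qpos'])"
```

```text
clock: 1.43
eef_pos: [443.1, -254.9, 222.4]
tool_rot: [-1.584, -0.001, -2.213]
force: [-0.2, -0.3, -0.4]
width: 84.8
[ 0.56017547  0.4506473  -0.13093664  1.89604114  0.07587781  0.81294285
 -0.25293831]
```

```bash
R='[[0,0,0],[0,-0.12,0],1]'; python3 -m inch '[[[0,0,0],[0,-0.12,0],1],[[0,0,0],[0,-0.12,0],1],[[0,0,0],[0,-0.12,0],1],[[0,0,0],[0,-0.12,0],1],[[0,0,0],[0,-0.12,0],1],[[0,0,0],[0,-0.12,0],1],[[0,0,0],[0,-0.12,0],1],[[0,0,0],[0,-0.12,0],1]]' >/dev/null; python3 -m inch '[[[0,0,0],[0,-0.12,0],1],[[0,0,0],[0,-0.12,0],1],[[0,0,0],[0,-0.12,0],1],[[0,0,0],[0,-0.12,0],1],[[0,0,0],[0,-0.12,0],1],[[0,0,0],[0,-0.12,0],1],[[0,0,0],[0,0,0],1]]'
cat >> h.py <<'E'
from scipy.spatial.transform import Rotation as Ro
def goto(x,y,z,yaw):
    s=ctrl.read_state(); R=Ro.from_euler('xyz',s["tool_rot"]); T=Ro.from_euler('xyz',[-np.pi/2,0,yaw])
    print("pos",np.round(s["eef_pos"],1),"rot",np.round(s["tool_rot"],3),"f",np.round(s["force"],1),"w",round(s["width"],1),"q7",round(s["qpos"][6],2))
    print("shift",np.round(R.inv().apply(np.array([x,y,z])-s["eef_pos"]),1),"turn",np.round((R.inv()*T).as_rotvec(),3))
E
python3 -c "
from h import *
goto(474.5,-212.5,180,-.35); cap('scene','pics/s1.png');cap('top','pics/t1.png')
crop('pics/s1.png',220,160,360,290,5,'pics/s1c.png')"
```

```text
clock: 2.68
eef_pos: [438.5, -253.5, 218.0]
tool_rot: [-1.569, 0.024, -0.461]
force: [-0.9, -0.4, 0.0]
width: 85.4
pos [ 438.5 -253.5  218. ] rot [-1.569  0.024 -0.461] f [-0.9 -0.4  0. ] w 85.4 q7 1.2
shift [14.9 37.7 52.7] turn [-0.003 -0.111 -0.024]
```

View pics/s1c.png

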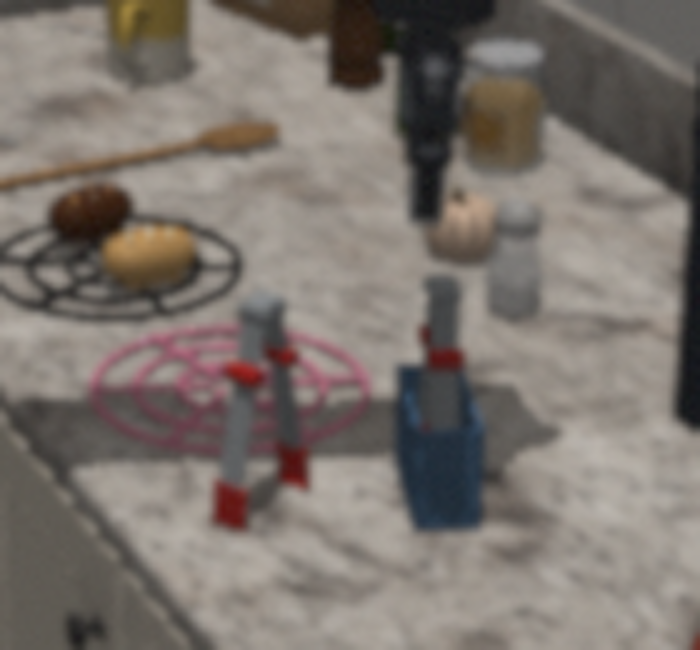

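The scene crop shows the caddy tongs upright, with their hinge end at crop (442,285) and the jaws end-on inside the box. The look-alike is free-standing at (262,305). I'll triangulate the hinge.

```bash
python3 - <<'E'
from h import *
a=load("pics/top0.png");b=load("pics/s1.png")
g=lambda u,v:(150+(u+.5)/4-.5,140+(v+.5)/4-.5); h=lambda u,v:(220+(u+.5)/5-.5,160+(v+.5)/5-.5)
print("hinge top",tri(a,g(668,263),b,h(442,283)))
print("dark",tri(a,(174.5,221),b,h(91,211)),"pale",tri(a,g(213,317),b,h(149,255)))
for p in [(474.5,-212.5,153),(474.5,-212.5,0)]:
    q=proj(b,p)[0]; print((q-[220,160])*5)
E
```

```text
hinge top (array([ 475.4, -214.5,  147.8]), np.float64(2.4))
dark (array([422.1, 259. ,  27.6]), np.float64(1.0)) pale (array([431.5, 162.5,  26.2]), np.float64(0.8))
[435.61204694 272.68260326]
[428.46711711 487.15326805]
```

```bash
python3 -m inch '[[[5,0,18],[0,-0.037,-0.008],1],[[5,0,18],[0,-0.037,-0.008],1],[[5,0,17],[0,-0.037,-0.008],1],[[0,0,0],[0,0,0],1]]'; python3 -c "
from h import *
goto(474.5,-212.5,180,-.35)"
```

```text
clock: 3.12
eef_pos: [474.6, -212.1, 217.4]
tool_rot: [-1.569, 0.0, -0.37]
force: [1.0, 1.4, 1.1]
width: 85.4
pos [ 474.6 -212.1  217.4] rot [-1.569  0.    -0.37 ] f [1.  1.4 1.1] w 85.4 q7 1.16
shift [ 0.  37.4 -0.4] turn [-0.001 -0.02  -0.   ]
```

```bash
python3 -m inch '[[[0,20,0],[0,-0.02,0],1],[[0,22,0],[0,0,0],1],[[0,22,0],[0,0,0],1],[[0,20,0],[0,0,0],1],[[0,15,0],[0,0,0],1],[[0,12,0],[0,0,0],1],[[0,8,0],[0,0,0],1],[[0,0,0],[0,0,0],1]]'; python3 -c "
from h import *
goto(474.5,-212.5,88,-.35)"
```

```text
clock: 3.78
eef_pos: [473.6, -216.8, 94.3]
tool_rot: [-1.577, -0.001, -0.375]
force: [-0.9, -0.0, 0.3]
width: 85.7
pos [ 473.6 -216.8   94.3] rot [-1.577e+00 -1.000e-03 -3.750e-01] f [-0.9 -0.   0.3] w 85.7 q7 1.01
shift [-0.8  6.3  4.4] turn [ 0.006 -0.025  0.001]
```

```bash
python3 -m inch '[[[0,4,3],[0.006,-0.02,0],1],[[0,3,1],[0,0,0],1],[[0,0,0],[0,0,0],0.8],[[0,0,0],[0,0,0],0.7],[[0,0,0],[0,0,0],0.62],[[0,0,0],[0,0,0],0.55],[[0,0,0],[0,0,0],0.55],[[0,0,0],[0,0,0],0.55]]'; python3 -c "
from h import *
goto(474.5,-212.5,88,-.35)
cap('scene','pics/s2.png');cap('top','pics/t2.png')
crop('pics/s2.png',260,190,360,280,7,'pics/s2c.png')"
```

```text
clock: 4.45
eef_pos: [477.5, -214.4, 90.3]
tool_rot: [-1.571, -0.008, -0.357]
force: [-0.1, 0.6, -1.7]
width: 46.9
pos [ 477.5 -214.4   90.3] rot [-1.571 -0.008 -0.357] f [-0.1  0.6 -1.7] w 46.9 q7 1.02
shift [-3.5  2.3  0.7] turn [ 0.    -0.007  0.008]
```

View pics/s2c.png

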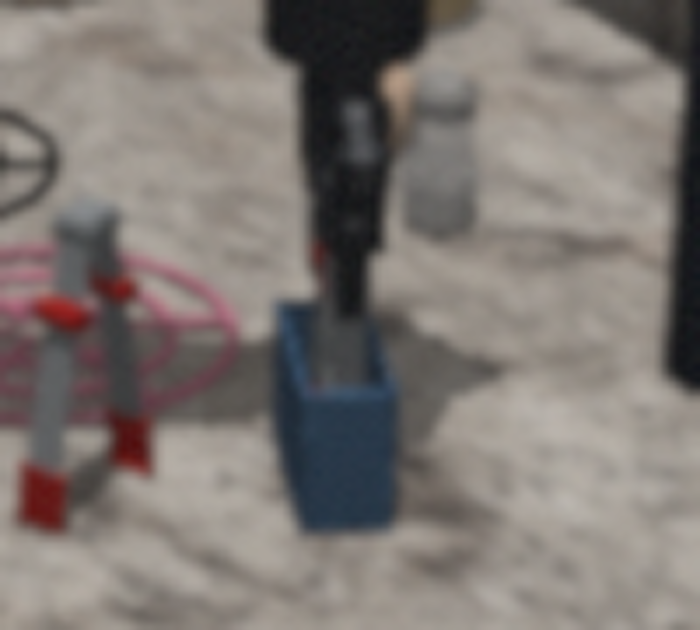

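The near finger lies over the near red pad, but sits about 3 mm to the +x side (arm centre at crop 341, finger at 350). The state agrees, so I'll re-centre and close again.

```bash
python3 -m inch '[[[0,0,0],[0,0,0],0.75],[[0,0,0],[0,0,0],0.75],[[-3,1,1],[0,0,0.008],0.75],[[-1,0,0],[0,0,0],0.75],[[0,0,0],[0,0,0],0.65],[[0,0,0],[0,0,0],0.55],[[0,0,0],[0,0,0],0.53],[[0,0,0],[0,0,0],0.53]]'; python3 -c "
from h import *
goto(474.5,-212.5,88,-.35)"
```

```text
clock: 5.22
eef_pos: [474.9, -212.0, 90.3]
tool_rot: [-1.571, -0.001, -0.357]
force: [-0.5, 0.5, -1.4]
width: 45.4
pos [ 474.9 -212.    90.3] rot [-1.571e+00 -1.000e-03 -3.570e-01] f [-0.5  0.5 -1.4] w 45.4 q7 1.02
shift [-0.2  2.3 -0.6] turn [ 0.001 -0.007  0.001]
```

```bash
python3 -m inch '[[[0,-6,0],[0,0,0],0.53],[[0,-12,0],[0,0,0],0.53],[[0,-15,0],[0,0,0],0.53],[[0,-18,0],[0,0,0],0.53],[[0,-18,0],[0,0,0],0.53],[[0,-18,0],[0,0,0],0.53],[[0,-18,0],[0,0,0],0.53],[[0,-10,0],[0,0,0],0.53]]';python3 -m inch '[[[0,-10,0],[0,0,0],0.53],[[0,-10,0],[0,0,0],0.53],[[0,0,0],[0,0,0],0.53],[[0,0,0],[0,0,0],0.53]]'; python3 -c "
from h import *
goto(421.5,259.5,205,0)
cap('scene','pics/s3.png');cap('top','pics/t3.png')
crop('pics/s3.png',250,150,370,250,6,'pics/s3c.png')"
```

```text
clock: 5.88
eef_pos: [470.7, -210.4, 208.0]
tool_rot: [-1.571, 0.01, -0.355]
force: [0.7, -0.4, -1.2]
width: 44.9
clock: 6.22
eef_pos: [471.0, -210.8, 231.2]
tool_rot: [-1.571, 0.008, -0.356]
force: [0.2, 0.4, -0.9]
width: 45.3
pos [ 471.  -210.8  231.2] rot [-1.571  0.008 -0.356] f [ 0.2  0.4 -0.9] w 45.3 q7 1.19
shift [-210.    27.8  423.6] turn [-0.001 -0.356 -0.008]
```

View pics/s3c.png

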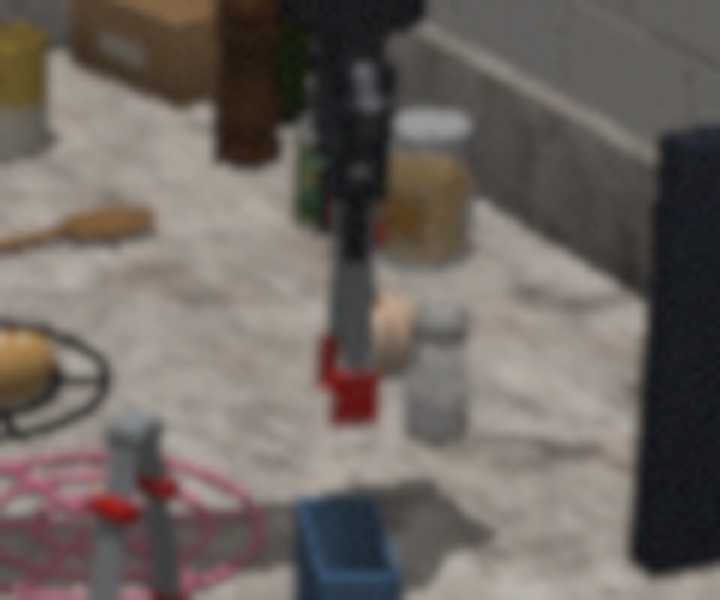

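The tongs are upright, clear of the caddy and held. The near jaw is at crop (355,397) and the caddy is empty. Now I'll turn to yaw 0 and cross, while measuring the dark roll's axis from an enlarged crop.

```bash
python3 -m inch '[[[-10,0,0],[0,-0.06,0],0.53],[[-12,0,0],[0,-0.1,0],0.53],[[-12,0,0],[0,-0.1,0],0.53],[[-10,0,0],[0,-0.08,0],0.53],[[0,0,15],[0,-0.01,0],0.53],[[0,0,25],[0,0,0],0.53],[[0,0,30],[0,0,0],0.53],[[0,0,30],[0,0,0],0.53]]'; python3 -c "
from h import *
goto(421.5,259.5,231,0)
crop('pics/t3.png',160,190,230,250,10,'pics/t3c.png')"
```

```text
clock: 6.98
eef_pos: [422.9, -101.1, 225.0]
tool_rot: [-1.563, 0.018, -0.005]
force: [-0.2, 0.3, -0.7]
width: 45.5
pos [ 422.9 -101.1  225. ] rot [-1.563  0.018 -0.005] f [-0.2  0.3 -0.7] w 45.5 q7 1.29
shift [ -3.2  -3.2 360.6] turn [-0.008 -0.005 -0.018]
```

View pics/t3c.png

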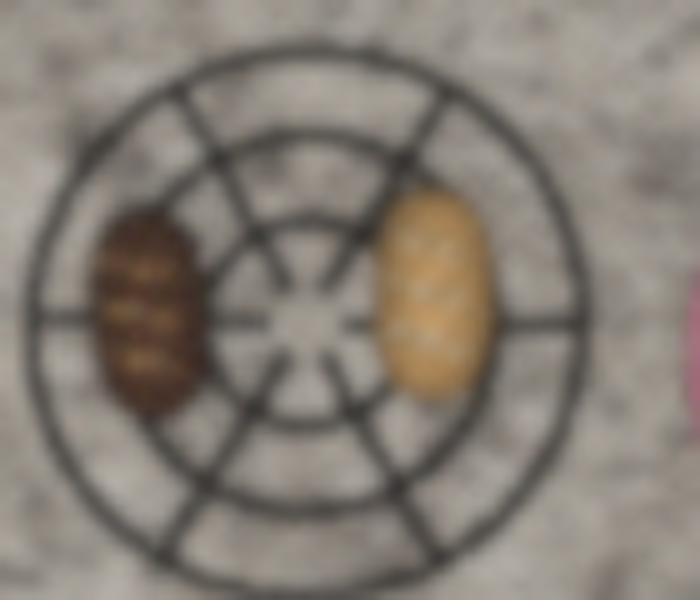

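The dark roll spans crop (142,208) to (155,415), with its centre at (150,312). That gives about (421.5, 259.6) and a yaw of about 0.10.

```bash
python3 -m inch '[[[0,0,38],[-0.004,0.03,-0.01],0.53],[[0,0,40],[-0.004,0.03,-0.008],0.53],[[0,0,40],[0,0,0],0.53],[[0,0,40],[0,0,0],0.53],[[0,0,40],[0,0,0],0.53],[[0,0,40],[0,0,0],0.53],[[0,0,40],[0,0,0],0.53],[[0,0,30],[0,0,0],0.53]]'; python3 -c "
from h import *
goto(421.5,259.6,215,0.1)"
```

```text
clock: 7.65
eef_pos: [436.9, 222.5, 222.0]
tool_rot: [-1.568, 0.006, -0.079]
force: [1.6, 0.3, -0.5]
width: 45.5
pos [436.9 222.5 222. ] rot [-1.568  0.006 -0.079] f [ 1.6  0.3 -0.5] w 45.5 q7 0.51
shift [-18.2   7.2  35.7] turn [-0.003 -0.179 -0.006]
```

```bash
python3 -m inch '[[[-9,0,15],[0,-0.09,0],0.53],[[-9,0,15],[0,-0.09,0],0.53],[[0,0,4],[0,0,0],0.53],[[0,0,0],[0,0,0],0.55],[[0,0,0],[0,0,0],0.57],[[0,0,0],[0,0,0],0.57],[[0,0,0],[0,0,0],0.57]]'; python3 -c "
from h import *
goto(421.5,259.6,215,0.1)
cap('scene','pics/s4.png');cap('top','pics/t4.png')
crop('pics/s4.png',190,130,290,230,6,'pics/s4c.png')"
```

```text
clock: 8.23
eef_pos: [414.9, 270.4, 219.9]
tool_rot: [-1.561, 0.009, 0.111]
force: [0.5, -0.0, -0.3]
width: 48.7
pos [414.9 270.4 219.9] rot [-1.561  0.009  0.111] f [ 0.5 -0.  -0.3] w 48.7 q7 0.57
shift [  5.4   4.7 -11.6] turn [-0.01   0.011 -0.009]
```

View pics/s4c.png

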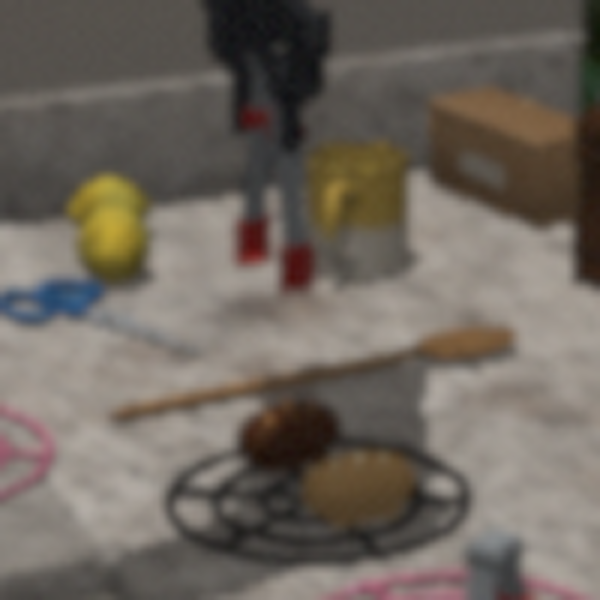

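The tongs are held above the dark roll, jaws open, with the near jaw's bottom at crop (296,288) and the far one's at (252,261). I'll compare these with the predicted positions.

```bash
python3 - <<'E'
from h import *
d=load('pics/s4.png'); p=np.array([414.9,270.4,219.9]);R=Ro.from_euler('xyz',[-1.561,.009,.111])
for s in(-1,1):
    q=p+R.apply([0,87,s*30]); print(s,np.round(q,1),(proj(d,q)[0]-[190,130])*6+2.5)
E
python3 -m inch '[[[5,0,-11],[-0.01,0.01,-0.009],0.57],[[0,0,0],[0,0,0],0.57],[[0,0,0],[0,0,0],0.57]]'; python3 -c "
from h import *
goto(421.5,259.6,160,0.1)"
```

```text
-1 [417.3 241.3 132.6] [288.180471   291.75457066]
1 [410.7 301.  133.2] [245.19894286 263.79330915]
clock: 8.58
eef_pos: [423.0, 256.7, 219.9]
tool_rot: [-1.573, -0.002, 0.095]
force: [0.5, 0.7, -1.6]
width: 49.0
pos [423.  256.7 219.9] rot [-1.573 -0.002  0.095] f [ 0.5  0.7 -1.6] w 49.0 q7 0.57
shift [-1.3 59.8  3.2] turn [ 0.002 -0.005  0.002]
```

```bash
python3 -m inch '[[[-1,10,3],[0,0,0],0.57],[[0,15,0],[0,0,0],0.57],[[0,15,0],[0,0,0],0.57],[[0,12,0],[0,0,0],0.57],[[0,8,0],[0,0,0],0.57],[[0,0,0],[0,0,0],0.57],[[0,0,0],[0,0,0],0.57]]'; python3 -c "
from h import *
goto(421.5,259.6,101,0.1)"
```

```text
clock: 9.17
eef_pos: [422.2, 259.6, 155.2]
tool_rot: [-1.572, -0.002, 0.092]
force: [-0.0, -0.4, -1.0]
width: 48.6
pos [422.2 259.6 155.2] rot [-1.572 -0.002  0.092] f [-0.  -0.4 -1. ] w 48.6 q7 0.47
shift [-0.8 54.2  0.2] turn [ 0.001 -0.008  0.002]
```

```bash
python3 -m inch '[[[-0.5,6,0],[0,0,0],0.57],[[0,8,0],[0,0,0],0.57],[[0,6,0],[0,0,0],0.57],[[0,0,0],[0,0,0],0.57]]'; python3 -c "
from h import *
goto(421.5,259.6,101,0.1)
cap('scene','pics/s5.png');cap('top','pics/t5.png')
crop('pics/s5.png',200,170,270,230,5,'pics/a.png');crop('pics/t5.png',150,190,230,250,5,'pics/b.png')
a=cv2.imread('pics/a.png');b=cv2.imread('pics/b.png');cv2.imwrite('pics/s5c.png',np.hstack([a,b]))"
```

```text
clock: 9.5
eef_pos: [422.5, 260.5, 134.6]
tool_rot: [-1.57, -0.005, 0.091]
force: [0.4, -0.8, -0.2]
width: 48.9
pos [422.5 260.5 134.6] rot [-1.57  -0.005  0.091] f [ 0.4 -0.8 -0.2] w 48.9 q7 0.43
shift [-1.2 33.6 -0.8] turn [-0.001 -0.009  0.005]
```

View pics/s5c.png

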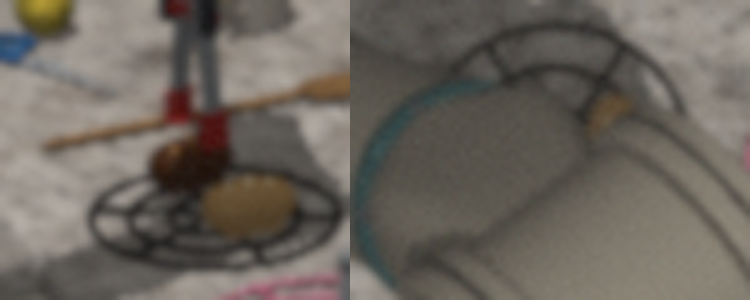

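In the scene half, the near jaw is at (213,130), the far jaw at (180,106) and the dark roll at (188,163). The arm hides the top view.

```bash
python3 - <<'E'
from h import *
d=load('pics/s5.png'); f=lambda p:(proj(d,p)[0]-[200,170])*5+2
p=np.array([422.5,260.5,134.6])
print(f(p+[0,0,-72]),"jaws now"); print(f(p+[0,0,-105.6]),"jaws at goal")
print(f((421.5,259.6,29)),"roll pred"); print("x+10",f((431.5,259.6,29)),"y+10",f((421.5,269.6,29)))
E
```

```text
[189.15827029 118.81831619] jaws now
[190.07219566 158.54909453] jaws at goal
[189.30469852 159.1450164 ] roll pred
x+10 [201.14465571 157.16574308] y+10 [184.67537896 154.74067167]
```

The jaws appear about 5 mm to the +x side of where the TCP predicts. I'll shift by −5, −2 and descend.

```bash
python3 -m inch '[[[-5,0,-2],[0,-0.009,0.004],0.57],[[0,0,0],[0,0,0],0.57],[[0,6,0],[0,0,0],0.57],[[0,7,0],[0,0,0],0.57],[[0,7,0],[0,0,0],0.57],[[0,5,0],[0,0,0],0.57],[[0,0,0],[0,0,0],0.57]]'; python3 -c "
from h import *
goto(416.5,258,102,0.1)"
```

```text
clock: 10.18
eef_pos: [418.3, 258.5, 108.9]
tool_rot: [-1.568, -0.004, 0.101]
force: [-0.4, 0.1, -1.1]
width: 48.9
pos [418.3 258.5 108.9] rot [-1.568 -0.004  0.101] f [-0.4  0.1 -1.1] w 48.9 q7 0.39
shift [-1.9  6.9 -0.3] turn [-0.002  0.001  0.004]
```

No contact force, and the tips are now around z = 23, past the roll's top. I'll finish the descent and look.

```bash
python3 -m inch '[[[-1.5,5,0],[0,0,0.004],0.57],[[0,3,0],[0,0,0],0.57],[[0,0,0],[0,0,0],0.57]]'; python3 -c "
from h import *
goto(416.5,258,102,0.1)
cap('scene','pics/s6.png')
crop('pics/s6.png',200,165,270,225,9,'pics/s6c.png')"
```

```text
clock: 10.43
eef_pos: [416.4, 258.4, 99.4]
tool_rot: [-1.569, 0.002, 0.101]
force: [-0.1, 0.3, -1.4]
width: 48.7
pos [416.4 258.4  99.4] rot [-1.569  0.002  0.101] f [-0.1  0.3 -1.4] w 48.7 q7 0.38
shift [ 0.  -2.6 -0.4] turn [-0.002  0.001 -0.002]
```

View pics/s6c.png

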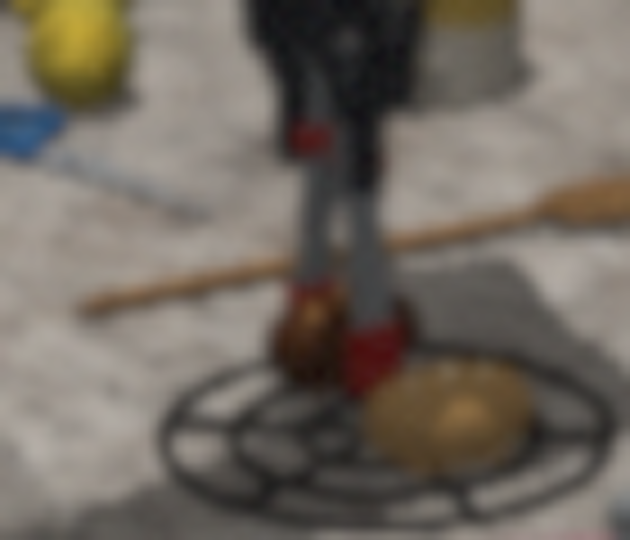

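The jaws straddle the dark roll, near jaw at crop (375,360) and far jaw behind at (315,290), centred along its length (275–412). Closing now.

```bash
python3 -m inch '[[[0,0,0],[0,0,0],0.54],[[0,0,0],[0,0,0],0.51],[[0,0,0],[0,0,0],0.48],[[0,0,0],[0,0,0],0.46],[[0,0,0],[0,0,0],0.44],[[0,0,0],[0,0,0],0.44],[[0,0,0],[0,0,0],0.44]]'; python3 -m inch '[[[0,0,0],[0,0,0],0.4],[[0,0,0],[0,0,0],0.4],[[0,0,0],[0,0,0],0.4]]';  python3 -c "
from h import *
goto(416.5,258,102,0.1)"
```

```text
clock: 11.07
eef_pos: [416.9, 258.7, 100.3]
tool_rot: [-1.568, 0.0, 0.101]
force: [-0.9, 0.2, -1.0]
width: 41.4
clock: 11.32
eef_pos: [416.9, 258.6, 100.2]
tool_rot: [-1.568, 0.0, 0.101]
force: [0.5, -0.1, -2.1]
width: 41.3
pos [416.9 258.6 100.2] rot [-1.568  0.     0.101] f [ 0.5 -0.1 -2.1] w 41.3 q7 0.38
shift [-0.4 -1.8 -0.6] turn [-0.003  0.001 -0.   ]
```

The fingers stop at 41.3 mm on the roll. Lifting.

```bash
python3 -m inch '[[[0,-4,0],[0,0,0],0.38],[[0,-8,0],[0,0,0],0.38],[[0,-10,0],[0,0,0],0.38],[[0,-12,0],[0,0,0],0.38],[[0,-15,0],[0,0,0],0.38],[[0,-15,0],[0,0,0],0.38],[[0,-15,0],[0,0,0],0.38],[[0,-15,0],[0,0,0],0.38]]'; python3 -m inch '[[[0,-15,0],[0,0,0],0.38],[[0,-15,0],[0,0,0],0.38],[[0,-10,0],[0,0,0],0.38],[[0,-5,0],[0,0,0],0.38],[[0,0,0],[0,0,0],0.38],[[0,0,0],[0,0,0],0.38],[[0,0,0],[0,0,0],0.38],[[0,0,0],[0,0,0],0.38]]';  python3 -c "
from h import *
goto(416.5,258,235,0.1)
cap('scene','pics/s7.png')
crop('pics/s7.png',200,120,280,220,6,'pics/s7c.png')"
```

```text
clock: 11.98
eef_pos: [414.8, 257.6, 200.7]
tool_rot: [-1.57, 0.005, 0.103]
force: [0.9, 0.7, -1.1]
width: 41.0
clock: 12.65
eef_pos: [414.6, 258.5, 255.9]
tool_rot: [-1.567, -0.003, 0.105]
force: [-0.1, 0.1, -2.5]
width: 41.5
pos [414.6 258.5 255.9] rot [-1.567 -0.003  0.105] f [-0.1  0.1 -2.5] w 41.5 q7 0.62
shift [ 1.8 20.9 -0.8] turn [-0.004  0.005  0.003]
```

View pics/s7c.png

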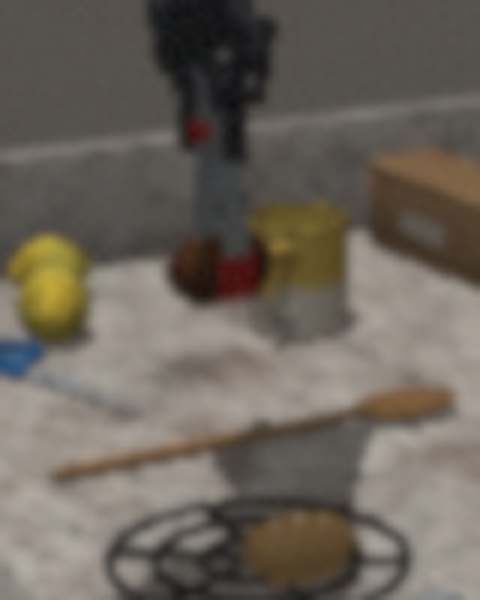

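The roll hangs between the jaws at crop (215,270) with its centre at about z = 184 mm. The tongs are upright, the pale roll is still on the rack and the fingers are well above the roll. A short stillness check, then hand in.

```bash
python3 -m inch '[[[0,0,0],[0,0,0],0.38],[[0,0,0],[0,0,0],0.38],[[0,0,0],[0,0,0],0.38],[[0,0,0],[0,0,0],0.38]]'; python3 -c "
from h import *
a=load('pics/s7.png')['frame'].astype(int); b=cap('scene','pics/s8.png')['frame'].astype(int)
print('diff',abs(a-b)[150:180,225:250].mean(), abs(a-b)[0:100,400:].mean())
goto(416.5,258,256,.1); print(np.abs(ctrl.read_state()['qd']).max()); print(ctrl.finish_job())"
```

```text
clock: 13.03
eef_pos: [413.6, 258.0, 254.1]
tool_rot: [-1.568, 0.001, 0.105]
force: [0.4, -0.4, -1.6]
width: 41.5
diff 3.022666666666667 0.8809166666666667
pos [413.6 257.9 254. ] rot [-1.568e+00  1.000e-03  1.060e-01] f [ 0.2 -0.6 -1.3] w 41.2 q7 0.62
shift [ 2.9 -2.  -0.2] turn [-0.003  0.006 -0.001]
0.002636328074023369
the job is handed in; nothing more can be done
None
```

I took the tongs from the blue caddy, closed them across the dark roll and lifted it. I handed the job in at about 13 s (limit 48 s) with the roll still held. No verdict is reported.

**Last checks:**
- **Height:** the roll's centre is at about 180 mm, estimated from the arm's height. Its underside is roughly 150 mm above the rack.
- **Grip:** the fingers held steady at 41 to 41.5 mm on the tongs. That corresponds to about 0.13 rad of closing, past the required 0.05.
- **Position:** the tool was within about 0.01 rad of upright and the joints were nearly still (under 0.003 rad/s). The arm sank about 2 mm in the last 0.4 s, so the image of the roll changed slightly between the last two pictures.
- **Bystanders:** the pale roll was still in place on the rack in the last picture viewed. That crop did not show the shaker, timer or pumpkin. I kept well clear of them, but did not check them again.

**Disagreement:** the scene camera showed the tongs' jaws about 5 mm to the +x side of where the arm's pose put them. I moved the arm 5 mm to match before closing, and the next picture showed the jaws centred along the roll.

I could not measure the squeeze on the roll directly. I viewed 11 pictures, one over the budget of 10.

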